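# Fetch the timer from behind the reagent bottles

### The arm

A 6-joint arm with a two-finger parallel gripper is mounted at the origin on a cart in front of the work surface, level with it; the furniture and walls round the work are solid. World frame = base frame: x ahead of the robot, y to its left, z up, the work surface at z = 0. Lengths are in m, angles in rad, forces in N, time in s.
With the tool pointing down it reaches from about 0.2 to 0.875 m from the base axis. Payload 3.4 kg.
Tool frame: the origin (TCP) lies between the finger pads; the fingertips stand 25 mm ahead of it and the grasp point (between the pads) lies 6 mm ahead of it (r.nose_length is the z of the fingertips in the tool frame, in m); z points along the fingers, y is the line along which they close (so a half turn about z gives the same grasp; the last joint's range is limited). The gripper opens to 94 mm and grips with 3 to 60 N. Pads are 16 mm wide; open, the fingers measure 119 mm over their backs; the gripper's body (75 mm by 177 mm) begins 78 mm behind the grasp point.
Start: joints at [1.121, 0.276, 1.505, -0, 1.361, -0.121], TCP at [0.186, 0.544, 0.23] pointing down, gripper open.
Joint ranges: [-2.89, 2.89], [-0.75, 2.08], [0.22, 2.7], [-1.18, 4.32], [0.11, 2.71], [-2.7, 2.7]. Speed limits (rad/s): [2.57, 2.57, 3.14, 3.14, 3.14, 3.14].

### API

Orientations are given as a unit quaternion [w, x, y, z].
In Python, from plant import r, gripper_to, inverse_kinematics, vision, models, telemetry gives the robot as it stands. Calls block until the motion is done:
- r.move_to(position, orientation): joint-space move of the TCP to a pose.
- r.move_l(position, rot=None, vel=0.15, guard=None): straight line of the TCP; rot=None keeps the orientation; vel is the mean speed in m/s. With guard (N) it stops when the force on the tool has changed by that much, and returns True; else False.
- r.movej(angles): joint-space move.
- gripper_to(opening, f_grip=None): finger opening in m; f_grip is the grip in N (None keeps the last); returns when the fingers have stopped.
- r.hold(seconds).
- inverse_kinematics(position, orientation): joint angles nearest the present ones, or None.
- vision.snapshot(name): name is "side" or "top" or "wrist"; returns the picture (480x640x3 uint8, red, green, blue); there is no depth.
- vision.get_calibration(name): a dict with "fx", "fy", "cx", "cy" (pixels), "position" and "orientation" of the camera in the world. Camera axes: x right, y down, z forward; pixel columns grow to the right and rows downward; lengths in m; the calibration is good to about 2 mm. A picture is of the moment at which its call begins: read the wrist's pose just before it. get_calibration takes no time and is no camera call; for the wrist camera it gives the pose at the moment of the call.
A pose or a line that the arm cannot do raises r.PlanningError and nothing moves.
- r.sign_off(): hands the job in; it is judged then, once.
Trained networks look in the newest picture that a camera, given by its name, has taken for a name from the list of things; names that differ only in an ending like _2 or _b are one class to them, and where a whole thing is asked for, a point or a joint stands for the part that bears it (a point fixed in the world has none). Each returns a list of dicts, best first, with "score" (0 to 1); they miss things now and then, are a little off and sometimes report something else, mostly with a low value. They report only what shows in the picture. A call takes as long as a camera call. They do not tell look-alikes from the thing itself.
- models.boxes_of(thing, camera): "at" ([x, y, z] in m, in world coordinates, good to about 4 mm: the middle of the surface that is visible of it).
- models.regions_of(thing, camera): "pixels" (480x640 bool, what is visible of it).
- models.mark_of(thing, camera): "at" ([x, y, z] in m, in world coordinates, good to about 4 mm: a listed point, or the origin of a listed thing).
Readings, each from a call of its own:
- telemetry.current_t(): time.
- telemetry.current_joints(): joint angles.
- telemetry.current_dq(): joint speeds.
- telemetry.current_joint_efforts(): joint torques, N m.
- telemetry.current_ee_pos(): TCP position.
- telemetry.current_tool_rot(): TCP orientation.
- telemetry.current_wrist_force(): force on the tool from outside, world axes, zero at the start.
- telemetry.current_torque(): the same for the moment, N m.
- telemetry.current_opening(): finger opening in m.
- telemetry.current_finger_force(): force on a finger pad.
Only numpy, scipy, OpenCV 4.12 (cv2) and the standard library are available. Lean on these libraries where they do the work, as an engineer would, in place of code of your own. Each camera call takes 0.05 s, during which the arm holds its last target. There are 200 camera calls.

### The job

The bench timer is hemmed in by three reagent bottles and the slide box. Stand all three bottles upright in the white drip tray before you touch the timer, then lay the timer flat, screen up, in the middle of the closed log book and square to its edges, and only after that put each bottle back on the cork coaster it came from, centred as it stood. Never tip a bottle over, and leave the slide box where it is.

Things in the scene. Friction and masses are not known exactly. Their poses are not given: they have to be found in the camera images.
- bottle_small: Smallest reagent bottle, brown glass with a white screw cap: 52 mm diameter, 101 mm high. Straight-sided up to about 62 mm, then a sloping shoulder to the narrow neck and cap; grip it round the body. About 0.16 kg. Origin: centre of its underside, z up. Stands on one of the three coasters at the start (which one varies).
- bottle_white: White reagent bottle with a black screw cap: 56 mm diameter, 106 mm high. Straight-sided up to about 65 mm, then a sloping shoulder to the narrow neck and cap; grip it round the body. About 0.16 kg. Origin: centre of its underside, z up. Starts on one of the three coasters (which one varies).
- bottle_large: Largest reagent bottle, brown glass with a black screw cap: 60 mm diameter, 116 mm high. Straight-sided up to about 71 mm, then a sloping shoulder to the narrow neck and cap; grip it round the body. About 0.16 kg. Origin: centre of its underside, z up. Starts on one of the three coasters (which one varies).
- coaster_left: Cork coaster left of the timer, fixed to the worktop: disc of 72 mm diameter, 2 mm thick, a bottle stands on its middle at the start. Origin: centre of its underside. All three coasters look the same.
- coaster_front: Cork coaster in front of the timer (on the robot's side), fixed: disc of 72 mm diameter, 2 mm thick, a bottle on its middle at the start. Origin: centre of its underside.
- coaster_right: Cork coaster right of the timer, fixed: disc of 72 mm diameter, 2 mm thick, a bottle on its middle at the start. Origin: centre of its underside.
- timer: Bench timer, pale block with screen and three keys on top, loose, 60 g: 66 mm (own x) by 64 mm (own y), sides 17 mm high (19 over the keys). Origin: centre of its underside. Its back (+x) is about 9 mm from the slide box, so with the bottles gone it can be gripped only across y (64 mm); the 2 mm high rims of the left and right coasters, some 5 mm from its sides, then lie under the fingers.
- slide_box: Green flat slide box with its lid shut, 87 mm (own x) by 165 mm (own y) by 33 mm high, loose, 0.4 kg, standing close behind the timer. Origin: centre of its underside; its own -x side faces the timer. Must stay where it is.
- drip_tray: Shallow white plastic tray, fixed, empty at the start: 270 mm (own x) by 105 mm (own y) and 14 mm high outside, wall and floor 3 mm thick, so bottles stand 3 mm above the worktop. Origin: centre of its underside. It has room for three bottles in a row along x, 82 mm apart.
- log_book: Closed black log book lying flat, fixed: 150 mm (own x) by 106 mm (own y), 10 mm thick. Origin: centre of its underside, so its top is 10 mm above the origin.
Things that resemble listed ones, but are neither listed nor needed, are in the scene too. What is shaped like the bottle_large but pink is not meant.

How it is judged:
On the way, in this order (a step that is already met when the one before it is completed fails the run):
1. All three bottles stand released and upright in the drip tray, and the timer has not been moved yet (x of bottle_small in the frame of drip_tray between -0.112 and 0.112 m and y of bottle_small in the frame of drip_tray between -0.03 and 0.03 m and z of bottle_small in the frame of drip_tray between -0.002 and 0.01 m and angle between each of bottle_small, bottle_white, bottle_large's own z axis and vertical below 0.1 rad and linear speed of each of bottle_small, bottle_white, bottle_large below 0.03 m/s and contact force between the fingers and bottle_small below 0.3 N and x of bottle_white in the frame of drip_tray between -0.112 and 0.112 m and y of bottle_white in the frame of drip_tray between -0.03 and 0.03 m and z of bottle_white in the frame of drip_tray between -0.002 and 0.01 m and contact force between the fingers and bottle_white below 0.3 N and x of bottle_large in the frame of drip_tray between -0.112 and 0.112 m and y of bottle_large in the frame of drip_tray between -0.03 and 0.03 m and z of bottle_large in the frame of drip_tray between -0.002 and 0.01 m and contact force between the fingers and bottle_large below 0.3 N and distance of timer from where it was at the start of the episode below 0.015 m), for 0.2 s.
2. The timer lies released, flat and square in the middle of the log book, with all three bottles still in the drip tray (x of bottle_small in the frame of drip_tray between -0.112 and 0.112 m and y of bottle_small in the frame of drip_tray between -0.03 and 0.03 m and z of bottle_small in the frame of drip_tray between -0.002 and 0.01 m and angle between each of bottle_small, bottle_white, bottle_large, timer's own z axis and vertical below 0.1 rad and linear speed of each of bottle_small, bottle_white, bottle_large below 0.03 m/s and contact force between the fingers and bottle_small below 0.3 N and x of bottle_white in the frame of drip_tray between -0.112 and 0.112 m and y of bottle_white in the frame of drip_tray between -0.03 and 0.03 m and z of bottle_white in the frame of drip_tray between -0.002 and 0.01 m and contact force between the fingers and bottle_white below 0.3 N and x of bottle_large in the frame of drip_tray between -0.112 and 0.112 m and y of bottle_large in the frame of drip_tray between -0.03 and 0.03 m and z of bottle_large in the frame of drip_tray between -0.002 and 0.01 m and contact force between the fingers and bottle_large below 0.3 N and x of timer in the frame of log_book between -0.015 and 0.015 m and y of timer in the frame of log_book between -0.015 and 0.015 m and z of timer in the frame of log_book between 0.006 and 0.014 m and linear speed of timer below 0.02 m/s and contact force between the fingers and timer below 0.3 N and (angle between the x axis of timer and the x axis of log_book, either way round below 0.2 rad or angle between the x axis of timer and the y axis of log_book, either way round below 0.2 rad)), for 0.2 s.
At the end, for the whole second after the job is handed in: Timer flat on the log book, centred within 15 mm along both edges and square within 0.2 rad (any of four ways round); each bottle upright within 15 mm of where it started; slide box within 20 mm of its start; all released and at rest (x of timer in the frame of log_book between -0.015 and 0.015 m and y of timer in the frame of log_book between -0.015 and 0.015 m and z of timer in the frame of log_book between 0.006 and 0.014 m and angle between each of timer, bottle_small, bottle_white, bottle_large's own z axis and vertical below 0.1 rad and linear speed of each of timer, bottle_small, bottle_white, bottle_large below 0.02 m/s and contact force between the fingers and timer below 0.3 N and (angle between the x axis of timer and the x axis of log_book, either way round below 0.2 rad or angle between the x axis of timer and the y axis of log_book, either way round below 0.2 rad) and distance of each of bottle_small, bottle_white, bottle_large from where it was at the start of the episode below 0.015 m and angular speed of each of bottle_small, bottle_white, bottle_large below 0.2 rad/s and distance of slide_box from where it was at the start of the episode below 0.02 m); the robot touches nothing.
It fails at once if a bottle is tipped more than 0.6 rad (angle between any of bottle_small, bottle_white, bottle_large's own z axis and vertical above 0.6 rad).
It fails at once if the slide box is shifted more than 20 mm (distance of slide_box from where it was at the start of the episode above 0.02 m).
It also fails if it takes over 134 s, if anything falls off the work surface, if the arm or the gripper's body presses on something with over 40 N, if the wrist force passes 120 N, or if a joint passes its speed limit or range.

## Working session

There is one attempt and no reset: what is moved stays moved. The work goes in short steps, each a Python script; the robot and the scene stay as the last script left them, time stands still between calls to the robot, and variables do not carry over. Pictures are saved under pics/ and viewed, at most 14 in all, crops included, and the job is handed in when it is done.

```bash
ls; mkdir -p pics; python3 - <<'E'
from plant import r, vision, models, telemetry
import cv2, numpy as np
for c in ["top","side"]:
    im=vision.snapshot(c); cv2.imwrite(f"pics/{c}0.png",im[:,:,::-1])
    k=vision.get_calibration(c); print(c,{a:np.round(b,3) for a,b in k.items()})
    for t in ["bottle_small","bottle_white","bottle_large","coaster_left","timer","slide_box","drip_tray","log_book"]:
        print(t,[(np.round(d["at"],3).tolist(),round(d["score"],2)) for d in models.mark_of(t,c)])
print(telemetry.current_t(),telemetry.current_tool_rot())
E
```

```text
pics
top {'fx': np.float64(465.272), 'fy': np.float64(465.272), 'cx': np.float64(317.563), 'cy': np.float64(242.644), 'position': array([0.393, 0.192, 0.894]), 'orientation': array([ 0.063, -0.7  ,  0.709, -0.059])}
bottle_small [([0.58, 0.282, 0.002], 0.72), ([0.523, 0.203, 0.0], 0.2)]
bottle_white [([0.609, 0.135, 0.001], 0.62)]
bottle_large [([0.416, 0.178, 0.001], 0.73), ([0.522, 0.197, 0.002], 0.6)]
coaster_left [([0.581, 0.279, 0.002], 0.74)]
timer [([0.598, 0.215, -0.001], 0.64)]
slide_box [([0.682, 0.229, 0.002], 0.57)]
drip_tray [([0.425, 0.392, 0.003], 0.73)]
log_book [([0.502, -0.013, 0.001], 0.58)]
side {'fx': np.float64(612.87), 'fy': np.float64(612.87), 'cx': np.float64(327.634), 'cy': np.float64(246.011), 'position': array([ 0.269, -0.476,  0.641]), 'orientation': array([-0.416,  0.886, -0.189,  0.083])}
bottle_small [([0.577, 0.283, 0.003], 0.89)]
bottle_white [([0.611, 0.141, 0.003], 0.81)]
bottle_large [([0.519, 0.195, -0.005], 0.9), ([0.414, 0.176, 0.0], 0.72), ([0.612, 0.137, 0.001], 0.27)]
coaster_left [([0.578, 0.279, -0.002], 0.53)]
timer [([0.595, 0.208, -0.0], 0.73), ([0.609, 0.14, 0.0], 0.48)]
slide_box [([0.68, 0.231, 0.002], 0.67)]
drip_tray [([0.43, 0.394, 0.001], 0.98), ([0.608, 0.139, -0.0], 0.7)]
log_book [([0.498, -0.015, -0.002], 0.56)]
0.9 [2.92976755e-05 1.63679497e-01 9.86513565e-01 8.13595254e-05]
```

View pics/top0.png

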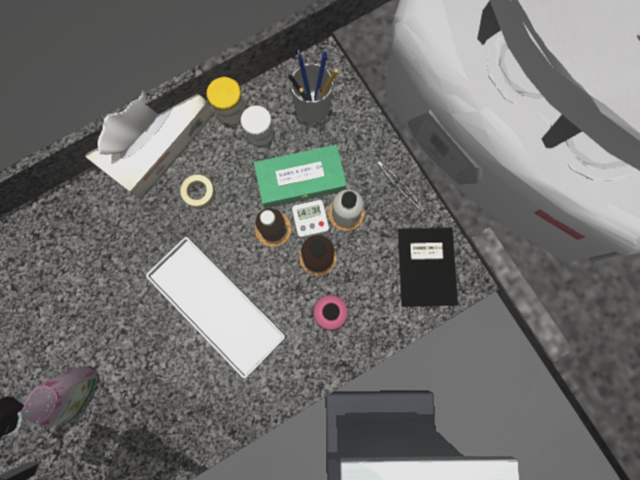

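View pics/side0.png

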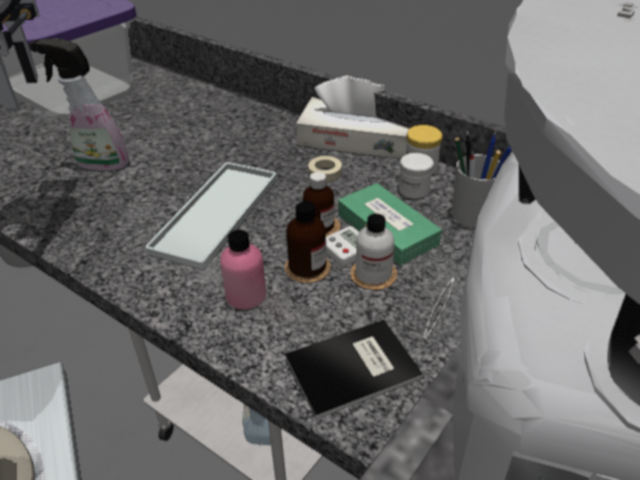

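The top view shows these bottles:
- Large brown bottle with black cap: front coaster, (318,255)
- Small brown bottle with white cap: left coaster, (270,225)
- White bottle with black cap: right coaster, (347,207)
- Possible mix-ups: pink bottle (331,311), white jar (256,125) and yellow jar (224,93). None of these is wanted.

The timer is at (312,217), the tray at (215,305) and the book at (428,267). Next I'll get the yaws from the regions and take a wrist close-up over the cluster.

```bash
cat > h.py <<'E'
from plant import r, gripper_to, inverse_kinematics, vision, models, telemetry
import cv2, numpy as np
from scipy.spatial.transform import Rotation as R
def q(t):  # tool down, closing line along angle t
    a=(t+np.pi/2)/2; return [0,float(np.cos(a)),float(np.sin(a)),0]
def to_plane(px,k,z):
    px=np.atleast_2d(px).astype(float)
    M=R.from_quat(np.roll(k["orientation"],-1))
    d=M.apply(np.c_[(px[:,0]-k["cx"])/k["fx"],(px[:,1]-k["cy"])/k["fy"],np.ones(len(px))])
    p=np.array(k["position"]); return (p+d*((z-p[2])/d[:,2])[:,None])[:,:2]
def rect(mask,k,z):
    n,l,s,_=cv2.connectedComponentsWithStats(mask.astype(np.uint8)); i=1+np.argmax(s[1:,4])
    c=cv2.findContours((l==i).astype(np.uint8),cv2.RETR_EXTERNAL,cv2.CHAIN_APPROX_NONE)[0][0][:,0]
    (cx,cy),(w,h),a=cv2.minAreaRect(to_plane(c,k,z).astype(np.float32)*1000)
    if h>w: w,h,a=h,w,a+90
    return np.round([cx/1000,cy/1000,w,h,(a+90)%180-90],3).tolist()  # long-side yaw deg
def rects(cam,k,things=dict(timer=.017,slide_box=.033,drip_tray=.014,log_book=.01)):
    for t,z in things.items():
        for d in models.regions_of(t,cam)[:2]: print(cam,t,round(d["score"],2),rect(d["pixels"],k,z))
def marks(cam,things):
    for t in things: print(cam,t,[(np.round(d["at"],3).tolist(),round(d["score"],2)) for d in models.mark_of(t,cam)])
E
python3 - <<'E'
from h import *
rects("top",vision.get_calibration("top")); rects("side",vision.get_calibration("side"))
r.move_to([0.42,0.20,0.34],q(np.pi/2+.2))
k=vision.get_calibration("wrist"); im=vision.snapshot("wrist"); cv2.imwrite("pics/w0.png",im[:,:,::-1])
print({a:np.round(b,3) for a,b in k.items()})
marks("wrist",["bottle_small","bottle_white","bottle_large","coaster_left","timer","slide_box"]); rects("wrist",k)
print(telemetry.current_t())
E
```

```text
top timer 0.56 [0.594, 0.21, 66.94, 62.81, 11.997]
top slide_box 0.97 [0.676, 0.228, 167.09, 95.201, -78.657]
top slide_box 0.21 [0.43, 0.388, 267.933, 105.604, 45.169]
top drip_tray 0.55 [0.43, 0.392, 274.861, 111.186, 45.158]
top log_book 0.72 [0.5, -0.012, 152.475, 110.186, 0.391]
top log_book 0.5 [0.528, 0.197, 69.921, 61.584, -0.781]
side timer 0.84 [0.585, 0.202, 99.926, 50.621, 60.198]
side slide_box 0.83 [0.672, 0.211, 190.375, 110.001, -78.299]
side slide_box 0.52 [0.577, 0.186, 95.182, 49.186, 59.674]
side drip_tray 0.66 [0.431, 0.384, 288.212, 121.117, 44.446]
side log_book 0.79 [0.5, -0.017, 153.598, 113.251, 0.064]
{'fx': np.float64(394.628), 'fy': np.float64(394.628), 'cx': np.float64(326.158), 'cy': np.float64(238.584), 'position': array([0.355, 0.187, 0.495]), 'orientation': array([0.072, 0.629, 0.769, 0.089])}
wrist bottle_small [([0.578, 0.284, -0.004], 0.82)]
wrist bottle_white [([0.61, 0.14, 0.0], 0.95)]
wrist bottle_large [([0.415, 0.169, -0.004], 0.69), ([0.526, 0.2, 0.004], 0.64)]
wrist coaster_left []
wrist timer [([0.599, 0.206, -0.003], 0.94)]
wrist slide_box [([0.681, 0.23, 0.001], 0.91)]
wrist timer 0.84 [0.589, 0.208, 62.256, 51.281, -78.561]
wrist slide_box 0.65 [0.695, 0.231, 165.916, 56.51, -78.568]
wrist drip_tray 0.62 [0.431, 0.391, 274.049, 108.464, 45.023]
wrist log_book 0.88 [0.501, -0.012, 153.725, 109.141, 0.745]
wrist log_book 0.65 [0.608, 0.132, 70.815, 52.024, -78.561]
3.4333
```

View pics/w0.png

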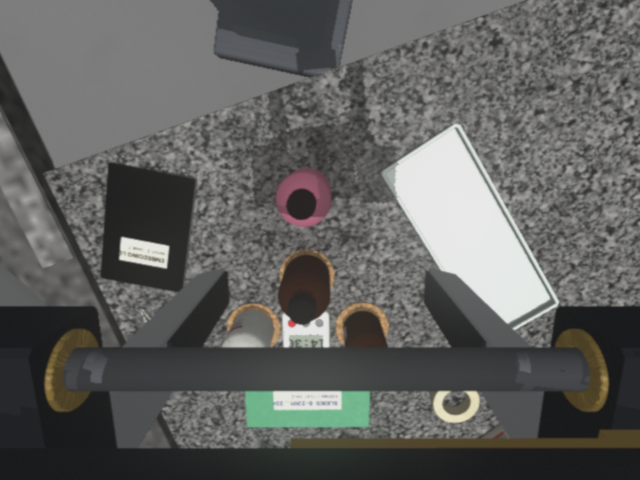

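The wrist view agrees: the large bottle is on the front coaster at (305,285), the white one on the right at (250,325) and the small one on the left at (362,325). The pink bottle at (303,195) stands apart. Starting with the large bottle.

```bash
cat >> h.py <<'E'
B=dict(large=(.522,.197),white=(.610,.139),small=(.578,.283))
S=dict(large=(.372,.334),white=(.430,.392),small=(.488,.450))
TB=np.pi/2+.202; TT=np.radians(135.1); ZG=.054; ZT=.215
def pick(xy,t,z,guard=8,f=20):
    r.move_l([*xy,ZT],q(t),vel=.3)
    assert not r.move_l([*xy,z],vel=.12,guard=guard),("blocked",telemetry.current_ee_pos())
    gripper_to(.03,f); print("grip",telemetry.current_opening(),telemetry.current_finger_force())
    r.move_l([*xy,ZT],vel=.15); print("lifted",telemetry.current_opening(),telemetry.current_finger_force())
def place(xy,t,z,zt=ZT):
    r.move_l([*xy,zt],q(t),vel=.25)
    g=r.move_l([*xy,z],vel=.09,guard=10); print("stop",g,np.round(telemetry.current_ee_pos(),4))
    r.hold(.2); gripper_to(.094); r.move_l([*xy,ZT],vel=.2); print("t",telemetry.current_t())
E
python3 - <<'E'
from h import *
pick(B["large"],TB,ZG); place(S["large"],TT,ZG+.002)
im=vision.snapshot("top"); cv2.imwrite("pics/top1.png",im[100:400,100:500,::-1])
marks("top",["bottle_large"]); marks("top",["coaster_front","timer"])
E
```

```text
grip 0.05809834472483305 20.002771408762783
lifted 0.05805431435374324 19.97696570120752
stop False [0.3723 0.3342 0.0564]
t 12.2417
top bottle_large [([0.413, 0.178, 0.0], 0.95), ([0.373, 0.336, 0.006], 0.64)]
top coaster_front [([0.526, 0.198, 0.0], 0.75), ([0.578, 0.28, 0.001], 0.6), ([0.429, 0.391, 0.002], 0.59)]
top timer [([0.595, 0.211, -0.003], 0.92)]
```

View pics/top1.png

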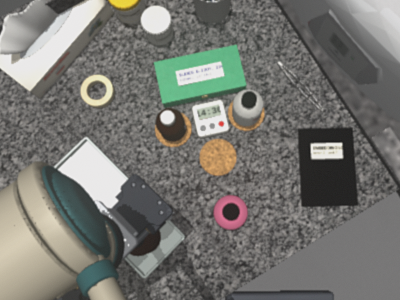

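The large bottle stands in the tray near (155,240) in the crop, partly under the arm. The timer and the other bottles haven't moved, and the front coaster at (217,157) is empty. White and small next.

```bash
python3 - <<'E'
from h import *
for b in ["white","small"]:
    pick(B[b],TB,ZG); place(S[b],TT,ZG+.002)
r.move_l([.45,.10,.32],q(TB),vel=.3)
im=vision.snapshot("top"); cv2.imwrite("pics/top2.png",im[100:400,100:500,::-1])
marks("top",["bottle_large","bottle_small","bottle_white","timer","slide_box"]); k=vision.get_calibration("top")
rects("top",k,dict(timer=.017,log_book=.01,coaster_left=.002,coaster_front=.002,coaster_right=.002))
for d in models.regions_of("coaster_front","top"): print(rect(d["pixels"],k,.002))
print(telemetry.current_t())
E
```

```text
grip 0.0551179711162983 19.993212557164952
lifted 0.054987690281836685 19.988766505848616
stop False [0.4303 0.3922 0.0565]
t 22.2417
grip 0.051160630617109085 19.989789174869657
lifted 0.051015815604522695 19.984135048580356
stop False [0.4883 0.4502 0.0566]
t 31.2417
top bottle_large [([0.416, 0.18, -0.0], 0.96), ([0.37, 0.335, 0.002], 0.9)]
top bottle_small [([0.493, 0.45, 0.002], 0.58)]
top bottle_white [([0.428, 0.39, 0.002], 0.87), ([0.606, 0.141, -0.001], 0.27)]
top timer [([0.595, 0.213, -0.002], 0.91)]
top slide_box [([0.681, 0.23, 0.002], 0.71), ([0.606, 0.142, -0.002], 0.55)]
top timer 0.95 [0.594, 0.211, 69.441, 63.494, 12.168]
top coaster_left 0.79 [0.579, 0.283, 69.97, 66.673, -0.148]
top coaster_front 0.92 [0.524, 0.206, 72.174, 52.487, -19.825]
top coaster_right 0.91 [0.61, 0.141, 68.701, 66.975, -0.849]
[0.524, 0.206, 72.174, 52.487, -19.825]
33.2167
```

View pics/top2.png

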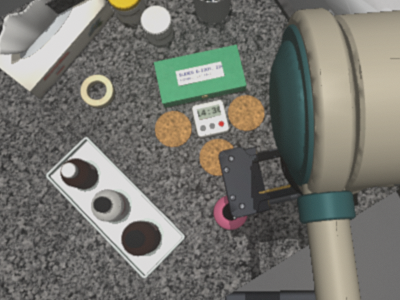

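All three bottles stand in the tray, at (80,175), (110,205) and (140,238) in the crop, and the timer hasn't moved. Before reaching over the book I'll check its surroundings from the wrist, since a big machine stands nearby.

```bash
python3 - <<'E'
from h import *
r.move_l([.40,.05,.34],q(np.pi/2),vel=.3)
k=vision.get_calibration("wrist"); a=vision.snapshot("wrist"); b=vision.snapshot("side")
cv2.imwrite("pics/w1.png",cv2.resize(np.hstack([a,b])[:,:,::-1],(800,300)))
rects("wrist",k,dict(log_book=.01)); print(np.round(k["position"],3)); print(telemetry.current_t())
E
```

```text
wrist log_book 0.86 [0.5, -0.013, 150.979, 105.496, -0.104]
[0.334 0.049 0.495]
33.7583
```

View pics/w1.png

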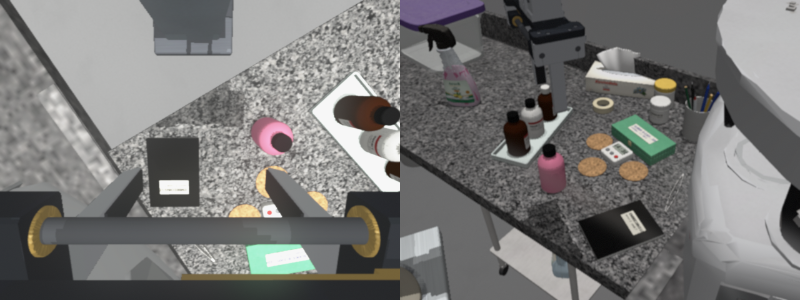

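The wrist view shows the book clear at (173,172), with only bench edge and floor beside it. The machine appears further ahead, at the lower left. I'll project the gripper body's corners at the book into the top, side and wrist views: a corner is free if any view sees bench or floor through it.

```bash
python3 - <<'E'
from h import *
def proj(P,k):
    c=R.from_quat(np.roll(k["orientation"],-1)).inv().apply(np.array(P)-k["position"])
    return np.round([k["cx"]+k["fx"]*c[0]/c[2],k["cy"]+k["fy"]*c[1]/c[2]]).astype(int).tolist()
kt,ks,kw=[vision.get_calibration(c) for c in("top","side","wrist")]
for n,(hx,hy) in dict(t0=(.09,.04),t90=(.04,.09)).items():
    for sx in(1,-1):
        for z in (.1,.25): P=(.5+sx*hx,-.0125-hy,z); print(n,P,"top",proj(P,kt),"side",proj(P,ks),"wrist",proj(P,kw))
E
```

```text
t0 (0.59, -0.052500000000000005, 0.1) top [459, 208] side [433, 314] wrist [234, 380]
t0 (0.59, -0.052500000000000005, 0.25) top [489, 182] side [448, 215] wrist [189, 495]
t0 (0.41000000000000003, -0.052500000000000005, 0.1) top [466, 312] side [295, 363] wrist [225, 222]
t0 (0.41000000000000003, -0.052500000000000005, 0.25) top [499, 309] side [288, 262] wrist [167, 266]
t90 (0.54, -0.1025, 0.1) top [490, 236] side [418, 357] wrist [186, 339]
t90 (0.54, -0.1025, 0.25) top [527, 216] side [431, 256] wrist [114, 438]
t90 (0.46, -0.1025, 0.1) top [493, 282] side [355, 381] wrist [180, 269]
t90 (0.46, -0.1025, 0.25) top [533, 272] side [357, 280] wrist [100, 337]
```

In the side view, every corner lands left of column 450 on plain bench, and the machine starts at about column 470. So the book is clear, and the timer is next.

```bash
python3 - <<'E'
from h import *
r.move_l([.5955,.211,.215],q(np.pi/2+.206),vel=.25)
pick((.5955,.211),np.pi/2+.206,.029,guard=8,f=15)
place((.5005,-.0125),np.pi/2,.0402)
r.move_l([.40,.12,.32],q(np.pi/2),vel=.3)
k=vision.get_calibration("top"); im=vision.snapshot("top"); cv2.imwrite("pics/top3.png",im[130:370,130:530,::-1])
rects("top",k,dict(timer=.027,log_book=.01)); marks("top",["timer","slide_box"])
vision.snapshot("side"); marks("side",["timer","slide_box"]); print(telemetry.current_t())
E
```

```text
grip 0.06398415319909219 15.000203847885132
lifted 0.06365929861679563 14.999924898147583
stop False [ 0.5008 -0.0126  0.0406]
t 44.0583
top timer 0.74 [0.678, 0.228, 166.214, 95.705, -77.626]
top timer 0.42 [0.574, 0.281, 67.918, 66.251, -63.734]
top timer []
top slide_box [([0.682, 0.23, 0.004], 0.88)]
side timer [([0.501, -0.013, 0.011], 0.68)]
side slide_box [([0.679, 0.227, -0.0], 0.68)]
45.2667
```

View pics/top3.png

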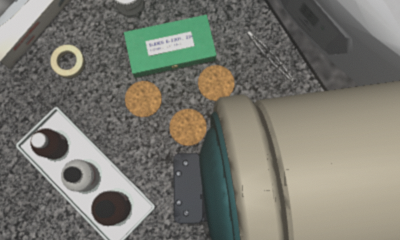

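```bash
python3 - <<'E'
from h import *
im=vision.snapshot("side"); cv2.imwrite("pics/side1.png",cv2.resize(im[230:430,240:480,::-1],None,fx=2.5,fy=2.5))
E
```

```text
(no output)
```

View pics/side1.png

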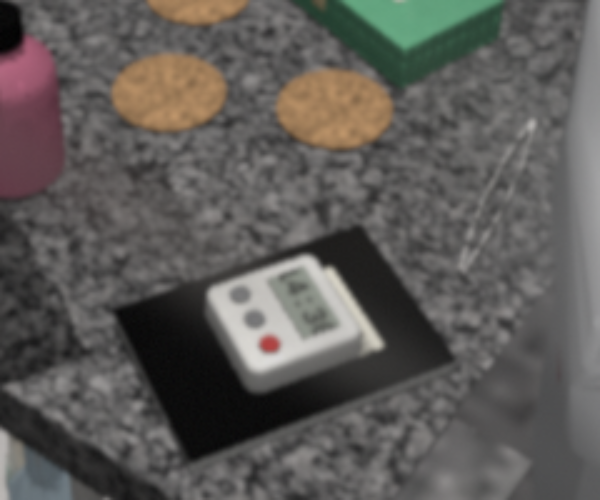

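The crop shows the timer (285,320) screen up, centred on the book and square to it, with the gripper clear. Now the bottles go back, large one last.

```bash
python3 - <<'E'
from h import *
for b in ["small","white","large"]:
    pick(S[b],TT,ZG+.001); place(B[b],TB,ZG+.001)
r.move_l([.35,.36,.32],q(TB),vel=.3)
im=vision.snapshot("top"); cv2.imwrite("pics/top4.png",im[100:400,100:500,::-1])
marks("top",["bottle_large","bottle_small","bottle_white","timer","slide_box"])
rects("top",vision.get_calibration("top"),dict(timer=.027,log_book=.01))
im=vision.snapshot("side"); cv2.imwrite("pics/side4.png",im[100:430,150:550,::-1])
marks("side",["bottle_large","bottle_small","bottle_white","timer","slide_box"]); print(telemetry.current_t())
E
```

```text
grip 0.05116321349522307 19.989926901762374
lifted 0.05101789220406538 19.983734679990448
stop False [0.5784 0.2831 0.0556]
t 54.8917
grip 0.054543659735958885 19.9935852951603
lifted 0.05537183206116259 19.98880535858916
stop False [0.6104 0.1391 0.0556]
t 64.2833
grip 0.058026511158611925 20.000596151221544
lifted 0.05849645383844387 19.97581431409344
stop False [0.5224 0.1971 0.0555]
t 73.575
top bottle_large [([0.523, 0.196, 0.004], 0.78), ([0.417, 0.179, -0.001], 0.72), ([0.5, -0.011, 0.008], 0.49)]
top bottle_small [([0.58, 0.283, 0.002], 0.73), ([0.68, 0.232, -0.002], 0.16)]
top bottle_white [([0.611, 0.136, -0.001], 0.63)]
top timer [([0.5, -0.006, 0.01], 0.79)]
top slide_box [([0.685, 0.23, -0.002], 0.91)]
top timer 0.92 [0.5, -0.009, 67.8, 65.243, -0.092]
top log_book 0.77 [0.5, -0.013, 153.576, 109.296, 0.839]
top log_book 0.73 [0.43, 0.393, 278.08, 110.08, 45.169]
side bottle_large [([0.523, 0.194, -0.004], 0.79), ([0.411, 0.178, 0.001], 0.7)]
side bottle_small [([0.576, 0.282, 0.002], 0.73), ([0.521, 0.195, 0.0], 0.56)]
side bottle_white [([0.61, 0.139, 0.002], 0.74), ([0.52, 0.194, -0.0], 0.37)]
side timer [([0.499, -0.014, 0.009], 0.72)]
side slide_box [([0.679, 0.229, -0.0], 0.94)]
75.2917
```

View pics/top4.png

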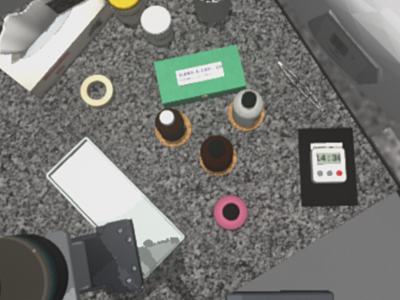

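View pics/side4.png

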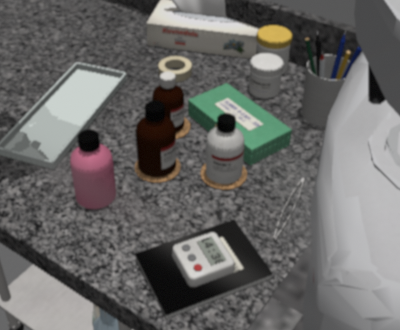

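Both views show the bottles upright and centred on their own coasters: small (172,122), white (247,108) and large (217,152) in the top crop. The timer is square in the middle of the book at (328,162), and the slide box hasn't moved. Handing in.

```bash
python3 -c "
from plant import r
print(r.sign_off())"
```

```text
the job is handed in; nothing more can be done
None
```

The job is handed in at about 75 s of the 134 s allowed (no verdict was returned): final camera checks show the timer flat and square mid-book, each bottle upright on its own coaster within a few mm of its start, and the slide box unmoved.

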